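Turn the tea-tin sealing discs and box them

TASK

Take the U-shaped keeper clip off the fin before the box and hang it astride the rail, then slide the box's cover open. Use the twisted guide to turn over every sealing disc lying on the stone, so that they all end up in the box steel side up, then slide the cover fully shut again. Leave the teapots, cup and tin alone.

Things in the scene. Friction and masses are not known exactly. Their poses are not given: they have to be found in the camera images.
- station: Fixed turning station, about 100 x 310 mm on plan. Origin on the stone, under the upright axis of the twisted guide; z up. Tower 300 mm tall: smooth steel hopper on top, wire guide below, then a 45 degree steel slide falling towards -y into a low wooden box with a sliding cover. A disc let go level in the hopper slides in on edge and comes out in the box turned over within 1 s, by gravity.
- hopper (a point): Release point, 308 mm up: a disc held level with its centre here and let go slides into the guide (6 mm off is harmless). Below it the 80 mm wide hopper sheet slopes down towards -y, with low side guides at x = -28 and 28 mm (up to 300 mm high here); its front plate, 43 mm to -y of here, reaches 284 mm. Axes as the station's.
- guide_mid (a point): Middle of the upright guide slot, 170 mm up, on its axis. The slot, of bent steel wires round a disc standing on edge, twists by half a turn between heights 240 and 100 mm. Axes as the station's.
- box_floor (a point): On the slippery steel floor of the wooden box, 8 mm above the stone. From here the inside reaches 42 mm either way in x, 76 mm to -y (oblique end stop) and 66 mm to +y (foot of the slide). Rim 42 mm above the stone; three wires and a lip lie across the box at 34 to 38 mm, so discs can enter by the slide only, and only while the cover (top at 49 mm) is open. Axes as the station's.
- fin_top (a point): Middle of the top of the stop fin: a wooden wall 10 mm thick (x), 80 mm long (y), top 41 mm above the stone, before the box on the station's -x side. The clip at first sits astride it, in the cover's way; without the clip the cover passes over the fin. Axes as the station's.
- cover (a joint): Sliding cover of the box: m opened, 0 closed, 0.085 fully open. It slides to the station's -x, rubs with about 1 N and stays where it is left.
- cover_grip (a point): Centre of the upright bar grip on the cover: 12 mm (x) x 44 mm (y) x 32 mm tall, this point 67 mm above the stone (bar from 49 to 81 mm). Moves with the cover. Axes as the station's.
- clip_grip (a point): Centre of the wooden grip of the U-shaped steel keeper clip: a tab 12 mm (x) x 36 mm (y) x 38 mm tall (19 mm up and down from this point). Under it is the inverted U: bridge 28 x 36 x 5 mm, two legs 4 mm thick reaching 29 mm below the bridge, 20 mm clear between them (in x); the opening runs along y. z up when upright. The clip weighs about 70 g.
- clip_saddle (a point): Underside of the clip's bridge, midway between its legs, 25 mm below clip_grip: this rests on the bar (or the fin). Axes as clip_grip.
- rail_bar (a point): Middle of the axis of the rail: a level steel bar 12 mm thick and 236 mm long along its y, 130 mm above the stone, on two posts at y = -115 and +115 mm. Its x is level and across the bar. Fixed.
- teapot1: Bystander: glass teapot, 110 mm wide body, 127 mm tall, origin under its centre. Leave alone.
- teapot2: Bystander: glass teapot as the other one. Leave alone.
- red_cup: Bystander: red plastic cup, 76 mm wide, 85 mm tall, origin under its centre. Leave alone.
- tin: Bystander: closed steel tin, 94 mm wide, 122 mm tall, origin under its centre. Leave alone.
- disc1_mid (a point): Sealing disc, 36 mm across, 6 mm thick, about 18 g, smooth, one face steel, the other cork. This is its centre; its z axis points out of the cork face. Lies on the stone cork up at first. May be absent (None).
- disc2_mid (a point): Sealing disc, 36 mm across, 6 mm thick, about 18 g, smooth, one face steel, the other cork. This is its centre; its z axis points out of the cork face. Lies on the stone cork up at first. May be absent (None).
- disc3_mid (a point): Sealing disc, 36 mm across, 6 mm thick, about 18 g, smooth, one face steel, the other cork. This is its centre; its z axis points out of the cork face. Lies on the stone cork up at first. May be absent (None).
- disc4_mid (a point): Sealing disc, 36 mm across, 6 mm thick, about 18 g, smooth, one face steel, the other cork. This is its centre; its z axis points out of the cork face. Lies on the stone cork up at first. May be absent (None).
Not all that is in view belongs to the job. What is shaped like the part that bears disc3_mid but blue or pink is not meant.

How it is judged:
By the outcome, as a careful person would: the job done as asked, in the order asked, and still so for the second after the job is handed in, with the robot touching nothing.
Of disc1, disc2, disc3, disc4 only 2 to 4 are there at a start; the rules pass over those that are not, and their reading is None.
At some moment in a run one of disc1, disc2, disc3, disc4 may be knocked a few centimetres aside while the robot is not near it.
It also fails if it takes over 210 s, if anything falls off the work surface, if the arm or the gripper's body presses on something with over 40 N, if the wrist force passes 120 N, or if a joint passes its speed limit or range.

ROBOT

A 6-joint arm with a two-finger parallel gripper is mounted at the origin on the work surface. World frame = base frame: x ahead of the robot, y to its left, z up, the work surface at z = 0. Lengths are in m, angles in degrees, forces in N, time in s.
With the tool pointing down it reaches from about 0.325 to 0.775 m from the base axis. Payload 5.5 kg.
Tool frame: the origin (TCP) lies at the very end of the fingers, on their centre line; the grasp point (between the pads) lies 19 mm behind it; z points along the fingers, y is the line along which they close (so a half turn about z gives the same grasp; the last joint's range is limited). The gripper opens to 88 mm and grips with 3 to 60 N. Pads are 20 mm wide; open, the fingers measure 115 mm over their backs; the gripper's body (75 mm by 178 mm) begins 61 mm behind the grasp point.
Start: joints at [68.027, 5.22, 70.514, -0, 104.267, -3.249], TCP at [0.193, 0.568, 0.223] pointing down, gripper open.
Joint ranges: [-164.24, 164.24], [-49.07, 125.15], [9.68, 141.18], [-86.29, 266.29], [3.28, 154.24], [-151.56, 151.56]. Speed limits (degrees/s): [147.25, 147.25, 172.46, 180, 180, 180].

INTERFACE

Orientations are given as a 3x3 rotation matrix whose columns are the frame's x, y, z axes.
In Python, from plant import * gives the robot as it stands. The module is installed in compiled form; this text tells all that it offers.
- The arm moves only by the tool arm_command, never from a script. Its argument "steps" is a list of rows, each a list of 7 numbers: the turn, a rotation vector about the tool's x, y, z normalised to -1 to 1, where 1 is 6 degrees, then the shift along the tool's x, y, z normalised to -1 to 1, where 1 is 0.4 m, then the opening, from -1 (shut) to 1 (fully open), so that 0 is half open. In form: [[rx, ry, rz, dx, dy, dz, fingers], ...]. A call has 1 to 20 rows; each row shifts and turns the commanded pose from where the row before left it, along the tool's axes as they then stand; what a row does not reach is not made up. A row lasts 1/12 s, in which the tool goes at most 41.7 mm and 7.16 degrees, less where a joint would pass 70% of its speed; a pose out of reach is approached as far as the arm can. A call with a number of a shift or a turn outside -1 to 1 is refused whole. A call with a gripper value outside its range is refused whole. The fingers move at their own pace and stop on an object; "grip_force" is the grip in N (left out, the last holds). Time passes only in rows, so rows that do not move let the fingers close. It gives the time, the measured TCP pose, the force, the opening and the grip force at its end, in the units of the state.
- get_state(): the state, without advancing time (a new reading comes with each control period).
- capture(name): name is "scene" or "top" or "wrist"; returns the picture (400x640x3 uint8, red, green, blue); there is no depth.
- calibration(name): a dict with "fov_y" (degrees; the focal length in pixels is half the picture's height over the tangent of half this angle, whatever the lens; pixels are square), "cx", "cy" (the principal point, pixels), "world_to_cam" (4x4, takes a point from world to camera coordinates). Camera axes: x right, y up, looking along -z (the intrinsics and any distortion apply to the point x, -y, -z); pixel columns grow to the right and rows downward; lengths in m; the calibration is good to about 2 mm. A picture is of the moment at which its call begins: read the wrist's pose just before it. calibration takes no time and is no camera call; for the wrist camera it gives the pose at the moment of the call.
- job_done(): hands the job in; it is judged then, once.
The state is a dict: "t": time; "joint_pos": joint angles; "dq": joint speeds; "tau": joint torques, N m; "tcp_pos": TCP position; "ee_rot": TCP orientation; "contact_force": force on the tool from outside, world axes, zero at the start; "wrist_torque": the same for the moment, N m; "opening": opening from 0.0 (shut) to 1.0 (fully open); "gripper_force": force on a finger pad.
Only numpy, scipy, OpenCV 4.12 (cv2) and the standard library are available. Lean on these libraries where they do the work, as an engineer would, in place of code of your own. Each camera call takes 0.05 s, during which the arm holds its last target. There are 200 camera calls.

## Working session

There is one attempt and no reset: what is moved stays moved. The work goes in short steps, Python scripts to look and compute and a tool call to move; the robot and the scene stay as the last step left them, time stands still between calls to the robot, and variables do not carry over. Pictures are saved under pics/ and viewed, at most 14 in all, crops included, and the job is handed in when it is done.

Besides the shell and the picture viewer there is one more tool, called after "Call:" by a JSON object that holds its "method" and its "body". arm_command: Moves the arm, as the interface text tells. Scaled input: -1 to 1 covers 0.4 m each way for a shift and 6 degrees each way for a turn. Its arguments: {"type":"object","properties":{"steps":{"type":"array"},"grip_force":{"type":"number"}},"required":["steps"]}

```bash
mkdir -p pics
python3 - <<'E'
from plant import *
import cv2
for n in ("scene","top","wrist"):
    c=calibration(n); print(n,{k:(v if k!='world_to_cam' else v) for k,v in c.items()})
    im=capture(n); cv2.imwrite(f"pics/{n}0.png",im[:,:,::-1])
s=get_state(); print(s)
E
```

```text
scene {'fov_y': 57.66923418834484, 'cx': 322.99972152220994, 'cy': 206.0202379275031, 'world_to_cam': array([[-0.62665567,  0.7792368 , -0.00962691,  0.31497899],
       [-0.52664405, -0.41435255,  0.74226546,  0.19250554],
       [ 0.57441163,  0.47021482,  0.6700368 , -1.42501517],
       [ 0.        ,  0.        ,  0.        ,  1.        ]])}
top {'fov_y': 43.20815824238572, 'cx': 315.5922933961051, 'cy': 198.80729597167058, 'world_to_cam': array([[ 8.44869335e-04, -9.99999306e-01,  8.20654936e-04,
         4.75015559e-02],
       [ 9.98018647e-01,  8.94825401e-04,  6.29124705e-02,
        -6.13582407e-01],
       [-6.29131612e-02,  7.65876112e-04,  9.98018711e-01,
        -1.66903717e+00],
       [ 0.00000000e+00,  0.00000000e+00,  0.00000000e+00,
         1.00000000e+00]])}
wrist {'fov_y': 69.49103631285445, 'cx': 316.5484969823242, 'cy': 194.71021303199933, 'world_to_cam': array([[ 0.32146227,  0.94692081, -0.0017305 , -0.60056917],
       [-0.91354534,  0.30964995, -0.26372679,  0.0319431 ],
       [-0.24919253,  0.0863591 ,  0.96459587, -0.38931876],
       [ 0.        ,  0.        ,  0.        ,  1.        ]])}
{'t': 0.15, 'joint_pos': array([ 6.80288806e+01,  5.25352554e+00,  7.05657401e+01,  2.09525642e-04,
        1.04266577e+02, -3.24924893e+00]), 'dq': array([-0.0412527 , -0.11648294, -0.14042246, -0.03733421,  0.07457366,
        0.05739037]), 'tau': array([ 1.29844881e-03, -4.47044635e+01, -4.06908417e+01,  6.98429416e-02,
        2.74805760e-02, -1.11018601e-04]), 'tcp_pos': array([0.19250756, 0.56804384, 0.22176608]), 'ee_rot': array([[-9.47088090e-01,  3.20973257e-01, -5.63837220e-04],
       [ 3.20973740e-01,  9.47087077e-01, -1.38810114e-03],
       [ 8.84596009e-05, -1.49563100e-03, -9.99998878e-01]]), 'contact_force': array([-0.07676883, -0.22514413, -0.59636685]), 'wrist_torque': array([0.0076842 , 0.02843341, 0.00485378]), 'gripper_force': 0.0, 'opening': 1.0025717996738643}
```

View pics/scene0.png

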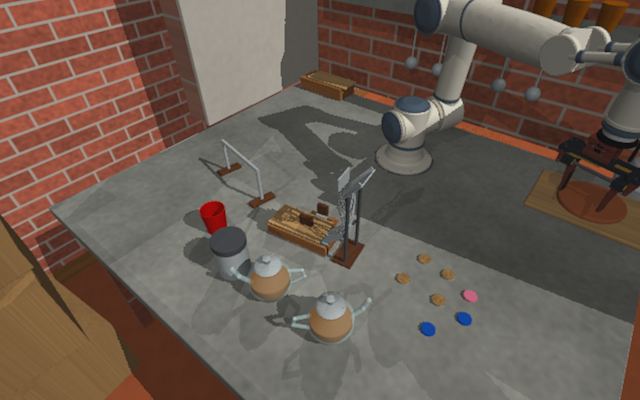

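View pics/top0.png

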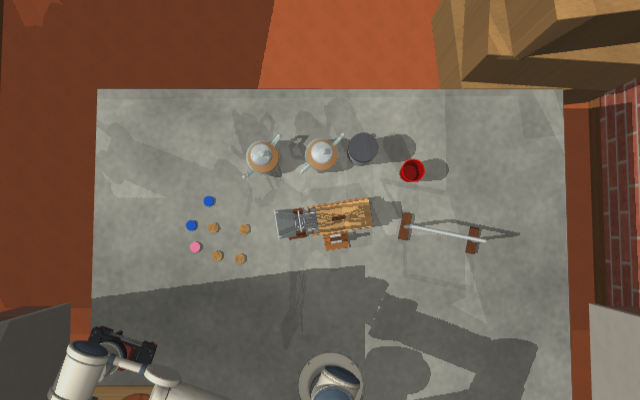

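The scene shows the tower and box in the middle, the rail left of it, four cork discs (top view px 213,228; 245,229; 217,256; 240,258), with blue and pink decoys. The clip on its fin is near (337,240). Zooming in.

```bash
cat > h.py <<'E'
import numpy as np, cv2
from scipy.spatial.transform import Rotation as R
from plant import *
def K(c):
    f=200/np.tan(np.radians(c['fov_y']/2)); return f,c['cx'],c['cy']
def pix2w(c,u,v,z):
    f,cx,cy=K(c); T=c['world_to_cam']; d=np.array([(u-cx)/f,-(v-cy)/f,-1.])
    o=-T[:3,:3].T@T[:3,3]; d=T[:3,:3].T@d
    return o+d*(z-o[2])/d[2]
def w2pix(c,p):
    f,cx,cy=K(c); q=c['world_to_cam'][:3,:3]@np.asarray(p)+c['world_to_cam'][:3,3]
    return np.array([cx+f*q[0]/-q[2],cy-f*q[1]/-q[2]])
def corks(im,amin=20):
    """cork-coloured blobs -> centroids"""
    h=cv2.cvtColor(im,cv2.COLOR_RGB2HSV)
    m=cv2.inRange(h,(8,90,70),(25,220,255))
    n,_,st,ce=cv2.connectedComponentsWithStats(m)
    return [(ce[i].round(1),st[i,4],st[i,2],st[i,3]) for i in range(1,n) if st[i,4]>=amin]
def crop(im,x,y,w,h,s,name):
    cv2.imwrite('pics/'+name,cv2.resize(im[y:y+h,x:x+w,::-1],None,fx=s,fy=s,interpolation=cv2.INTER_CUBIC))
E
python3 - <<'E'
from h import *
im=capture('top'); c=calibration('top'); crop(im,265,180,235,90,3.4,'topz.png')
for ce,a,w,h in corks(im):
    if ce[0]<262 and 180<ce[1]<280: print(ce,a,w,h,pix2w(c,*ce,.006).round(4))
im=capture('scene'); c2=calibration('scene'); crop(im,200,130,180,140,4.2,'scz.png')
for ce,a,w,h in corks(im):
    if 380<ce[0]<480 and 240<ce[1]<340: print('s',ce,a,w,h,pix2w(c2,*ce,.006).round(4))
E
```

```text
[212.5 227.5] 80 10 10 [0.5176 0.394  0.006 ]
[243.7 228.6] 80 10 10 [0.514  0.2892 0.006 ]
[216.5 255.5] 83 10 10 [0.4241 0.3793 0.006 ]
[239.3 258.3] 81 10 10 [0.4148 0.303  0.006 ]
s [424.4 258.4] 88 12 10 [0.4187 0.3042 0.006 ]
s [447.9 273.9] 100 13 11 [0.4285 0.38   0.006 ]
s [402.9 278.1] 102 13 10 [0.5173 0.2905 0.006 ]
s [438.  299.5] 124 13 12 [0.5207 0.3949 0.006 ]
```

View pics/topz.png

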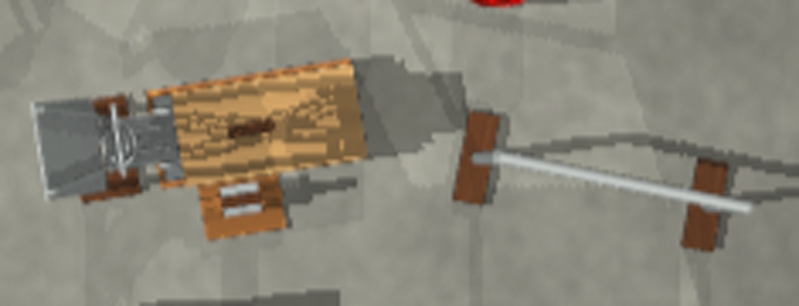

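View pics/scz.png

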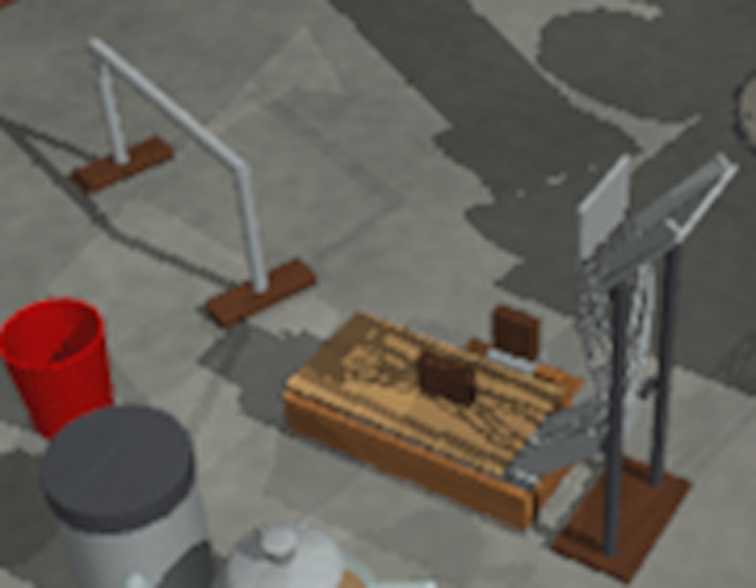

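The crops show the tower at crop (115,140) top, cover grip at (250,129), clip at (240,200) and rail from (475,157) to (750,208). The station yaw is about +10° and the rail yaw about −10°. Now a rough pose, then I'll move the wrist camera above the clip.

```bash
cat >> h.py <<'E'
def go(p,yaw):
    """print units to reach TCP p with tool-down, tool-x at world angle yaw (deg): turn first, then shift"""
    s=get_state(); r=s['ee_rot']; a=np.radians(yaw)
    x=np.array([np.cos(a),np.sin(a),0]); z=np.array([0,0,-1.]); G=np.c_[x,np.cross(z,x),z]
    rv=R.from_matrix(r.T@G).as_rotvec(degrees=True)/6
    d=G.T@(np.asarray(p)-s['tcp_pos'])/.4
    print('t',round(s['t'],2),'tcp',s['tcp_pos'].round(4),'turn',rv.round(3),'shift',d.round(4),'open',round(s['opening'],3))
def z0(n,u,v,z): return pix2w(calibration(n),u,v,z)
E
python3 - <<'E'
from h import *
s=get_state(); c=calibration('wrist'); T=np.array(c['world_to_cam']); o=-T[:3,:3].T@T[:3,3]
print('cam in tool',(s['ee_rot'].T@(o-s['tcp_pos'])).round(4)); print('view dir in tool',(s['ee_rot'].T@(-T[2,:3])).round(3),'right',(s['ee_rot'].T@T[0,:3]).round(3))
f=lambda x,y:(265+x/3.4,180+y/3.4)
for n,x,y,z in (('cgrip',250,129,.081),('clip',240,200,.085),('railA',475,157,.136),('railB',748,208,.136),('boxTR',352,60,.042),('boxBR',365,158,.042),('boxTL',150,95,.042),('hopTL',35,103,.3),('hopBL',50,198,.3)):
    print(n,z0('top',*f(x,y),z).round(4))
g=lambda x,y:(200+x/4.2,130+y/4.2)
for n,x,y,z in (('cgrip',445,362,.081),('clip',516,315,.085),('railA',240,165,.136),('railB',95,42,.136)):
    print('s',n,z0('scene',*g(x,y),z).round(4))
go((.47,.0,.30),99.8)
E
```

```text
cam in tool [ 0.0716  0.0012 -0.1613]
view dir in tool [-0.264 -0.     0.965] right [-0.  1. -0.]
cgrip [ 0.5481 -0.0257  0.081 ]
clip [ 0.4813 -0.0159  0.085 ]
railA [ 0.5214 -0.2283  0.136 ]
railB [ 0.4752 -0.4765  0.136 ]
boxTR [ 0.6161 -0.1266  0.042 ]
boxBR [ 0.5212 -0.1386  0.042 ]
boxTL [0.5819 0.0694 0.042 ]
hopTL [0.5637 0.1603 0.3   ]
hopBL [0.4862 0.1476 0.3   ]
s cgrip [ 0.5536 -0.0221  0.081 ]
s clip [ 0.4882 -0.0111  0.085 ]
s railA [ 0.529  -0.2434  0.136 ]
s railB [ 0.4836 -0.4657  0.136 ]
t 0.25 tcp [0.1926 0.5681 0.2221] turn [-8.0000e-03  4.0000e-03  1.0246e+01] shift [-1.5176  0.4417 -0.1948] open 0.996
```

Call:
{"method": "arm_command", "body": {"steps": [[0,0,1,0,0,-0.05,1],[0,0,1,0,0,-0.05,1],[0,0,1,0,0,-0.05,1],[0,0,1,0,0,-0.05,1],[0,0,1,0,0,-0.05,1],[0,0,1,0,0,-0.05,1],[0,0,1,0,0,-0.05,1],[0,0,1,0,0,-0.05,1],[0,0,1,0,0,-0.05,1],[0,0,1,0,0,-0.05,1],[0,0,0.25,0,0,0,1]]}}

```text
t: 1.17
tcp_pos: [0.1926, 0.5681, 0.4271]
ee_rot: [[-0.164, 0.986, 0.002], [0.986, 0.164, 0.006], [0.005, 0.003, -1.0]]
contact_force: [-0.2, -1.4, 0.3]
opening: 1.0
gripper_force: 0.0
```

Call:
{"method": "arm_command", "body": {"steps": [[0,0,0,-0.095,0.028,0,0],[0,0,0,-0.095,0.028,0,0],[0,0,0,-0.095,0.028,0,0],[0,0,0,-0.095,0.028,0,0],[0,0,0,-0.095,0.028,0,0],[0,0,0,-0.095,0.028,0,0],[0,0,0,-0.095,0.028,0,0],[0,0,0,-0.095,0.028,0,0],[0,0,0,-0.095,0.028,0,0],[0,0,0,-0.095,0.028,0,0],[0,0,0,-0.095,0.028,0,0],[0,0,0,-0.095,0.028,0,0],[0,0,0,-0.095,0.028,0,0],[0,0,0,-0.095,0.028,0,0],[0,0,0,-0.095,0.028,0,0],[0,0,0,-0.095,0.028,0,0],[0,0,0,0,0,0,0],[0,0,0,0,0,0,0],[0,0,0,0,0,0,0]]}}

```text
t: 2.75
tcp_pos: [0.4723, -0.0003, 0.4226]
ee_rot: [[-0.169, 0.986, -0.0], [0.986, 0.169, 0.0], [0.0, -0.0, -1.0]]
contact_force: [-0.0, 1.4, 1.0]
opening: 0.498
gripper_force: 0.0
```

Run:
```python
from h import *
im=capture('wrist'); np.savez('w1',im=im,**calibration('wrist')); cv2.imwrite('pics/w1.png',im[:,:,::-1])
s=get_state();print(s['t'],s['tcp_pos'],s['ee_rot'][:,0])
```

```text
2.8 [4.72086000e-01 2.75395016e-04 4.23025404e-01] [-1.70611138e-01  9.85338421e-01  1.89499906e-04]
```

View pics/w1.png

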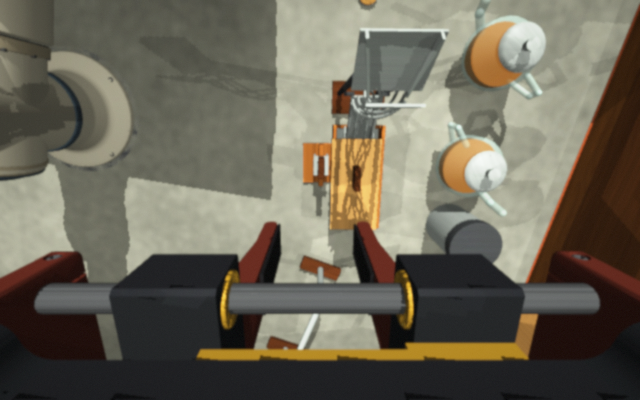

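The wrist view shows the hopper at (400,65), box at (357,185), clip at (321,165) and cover grip at (357,178). I'll zoom in and measure.

Run:
```python
from h import *
d=np.load('w1.npz'); crop(d['im'],295,20,160,220,2.7,'w1z.png')
```

```text
(no output)
```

View pics/w1z.png

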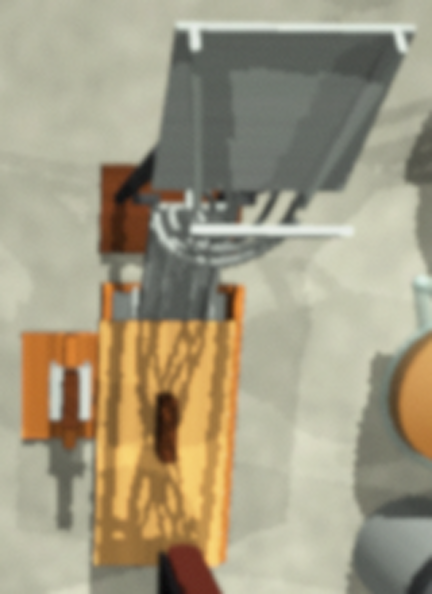

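Run:
```python
from h import *
d=np.load('w1.npz'); c={k:d[k] for k in d.files if k!='im'}
y=np.radians(9.8); ex=np.array([np.cos(y),np.sin(y),0]);ey=np.array([-np.sin(y),np.cos(y),0])
for n,x,yy,z in (('clip',71,416,.085),('cgrip',166,427,.081),('hopL',178,28,.3),('hopR',413,28,.3),('plL',192,231,.284),('plR',353,231,.284),('boxFL',94,564,.049),('boxFR',226,564,.049),('coverBL',104,320,.049),('coverBR',237,320,.049),('finL',22,386,.04),('finFront',60,440,.04)):
    p=pix2w(c,295+x/2.7,20+yy/2.7,z); print(n,p.round(4),'st',round(float(p@ex),4),round(float(p@ey),4))
```

```text
clip [ 0.4858 -0.0237  0.085 ] st 0.4747 -0.106
cgrip [ 0.5491 -0.0211  0.081 ] st 0.5375 -0.1142
hopL [0.487  0.1509 0.3   ] st 0.5055 0.0658
hopR [0.5628 0.164  0.3   ] st 0.5825 0.0658
plL [0.5076 0.0905 0.284 ] st 0.5156 0.0027
plR [0.5661 0.1006 0.284 ] st 0.575 0.0027
boxFL [ 0.5236 -0.1369  0.049 ] st 0.4927 -0.224
boxFR [ 0.6195 -0.1204  0.049 ] st 0.59 -0.2241
coverBL [0.4981 0.0382 0.049 ] st 0.4973 -0.0471
coverBR [0.5868 0.0535 0.049 ] st 0.5873 -0.0471
finL [ 0.4503 -0.0171  0.04  ] st 0.4409 -0.0935
finFront [ 0.4833 -0.0509  0.04  ] st 0.4676 -0.1324
```

```bash
python3 -c "
from h import *
go((.4855,-.021,.052),99.8)"
```

```text
t 2.8 tcp [4.721e-01 3.000e-04 4.230e-01] turn [ 0.005 -0.002  0.004] shift [-0.0581  0.024   0.9276] open 0.498
```

Call:
{"method": "arm_command", "body": {"steps": [[0,0,0,-0.029,0.012,0.08,0],[0,0,0,-0.029,0.012,0.08,0],[0,0,0,0,0,0.1,0],[0,0,0,0,0,0.1,0],[0,0,0,0,0,0.1,0],[0,0,0,0,0,0.1,0],[0,0,0,0,0,0.1,0],[0,0,0,0,0,0.1,0],[0,0,0,0,0,0.068,0],[0,0,0,0,0,0.05,0],[0,0,0,0,0,0.05,0],[0,0,0,0,0,0,0],[0,0,0,0,0,0,0]]}}

```text
t: 3.88
tcp_pos: [0.4858, -0.02, 0.0518]
ee_rot: [[-0.173, 0.985, 0.001], [0.985, 0.173, 0.0], [-0.0, 0.001, -1.0]]
contact_force: [0.1, -0.2, 1.0]
opening: 0.501
gripper_force: 0.0
```

Call:
{"method": "arm_command", "body": {"grip_force": 15, "steps": [[0,0,0,0,0,0,-1],[0,0,0,0,0,0,-1],[0,0,0,0,0,0,-1],[0,0,0,0,0,0,-1],[0,0,0,0,0,0,-1],[0,0,0,0,0,0,-1],[0,0,0,0,0,0,-1],[0,0,0,0,0,0,-1]]}}

```text
t: 4.55
tcp_pos: [0.4858, -0.0217, 0.0515]
ee_rot: [[-0.17, 0.985, -0.0], [0.985, 0.17, 0.0], [0.0, -0.0, -1.0]]
contact_force: [-0.7, 0.7, 1.2]
opening: 0.139
gripper_force: 15.0
```

Run:
```python
from h import *
s=get_state();print(s['t'],s['tcp_pos'],s['opening']*.088,s['gripper_force'],s['contact_force'])
im=capture('scene'); crop(im,200,130,180,140,3,'s2.png')
```

```text
4.55 [ 0.48579341 -0.02169886  0.05154458] 0.012230528818323028 14.999932497739792 [-0.74580424  0.67825686  1.22658694]
```

View pics/s2.png

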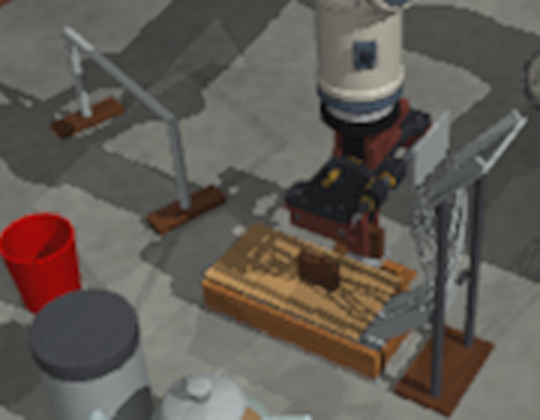

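The grip reads 12.2 mm, so the tab is held. Lifting and going over the rail for a wrist look.

Call:
{"method": "arm_command", "body": {"steps": [[0,0,0,0,0,-0.03,-1],[0,0,0,0,0,-0.05,-1],[0,0,0,0,0,-0.07,-1],[0,0,0,0,0,-0.1,-1],[0,0,0,0,0,-0.1,-1],[0,0,0,0,0,-0.1,-1],[0,0,1,0,0,-0.1,-1],[0,0,1,0,0,0,-1],[0,0,1,0,0,0,-1],[0,0,0.4,0,0,0,-1],[0,0,0,0,0,0,-1]]}}

```text
t: 5.52
tcp_pos: [0.4859, -0.0218, 0.2724]
ee_rot: [[0.186, 0.983, 0.001], [0.983, -0.186, -0.0], [-0.0, 0.001, -1.0]]
contact_force: [0.3, -0.6, -1.4]
opening: 0.133
gripper_force: 15.0
```

```bash
python3 -c "
from h import *
go((.503,-.353,.27),79.4); print(get_state()['opening'])"
```

```text
t 5.52 tcp [ 0.4859 -0.0218  0.2724] turn [ 0.01  0.   -0.02] shift [-0.8059  0.1943  0.0059] open 0.133
0.1331350603908664
```

Call:
{"method": "arm_command", "body": {"steps": [[0,0,0,-0.05,0.012,0,-1],[0,0,0,-0.09,0.022,0,-1],[0,0,0,-0.09,0.022,0,-1],[0,0,0,-0.09,0.022,0,-1],[0,0,0,-0.09,0.022,0,-1],[0,0,0,-0.09,0.022,0,-1],[0,0,0,-0.09,0.022,0,-1],[0,0,0,-0.09,0.022,0,-1],[0,0,0,-0.076,0.017,0,-1],[0,0,0,-0.05,0.012,0,-1],[0,0,0,0,0,0,-1],[0,0,0,0,0,0,-1],[0,0,0,0,0,0,-1]]}}

```text
t: 6.6
tcp_pos: [0.5031, -0.3524, 0.2716]
ee_rot: [[0.183, 0.983, -0.0], [0.983, -0.183, 0.001], [0.001, -0.0, -1.0]]
contact_force: [0.1, 0.2, -1.5]
opening: 0.136
gripper_force: 15.0
```

Run:
```python
from h import *
im=capture('wrist'); np.savez('w2',im=im,**calibration('wrist')); crop(im,160,0,320,240,2.4,'w2.png')
s=get_state();print(s['t'],s['tcp_pos'],s['ee_rot'][:,0])
```

```text
6.65 [ 0.50324618 -0.35199227  0.2718706 ] [1.82817440e-01 9.83146859e-01 1.93393302e-04]
```

View pics/w2.png

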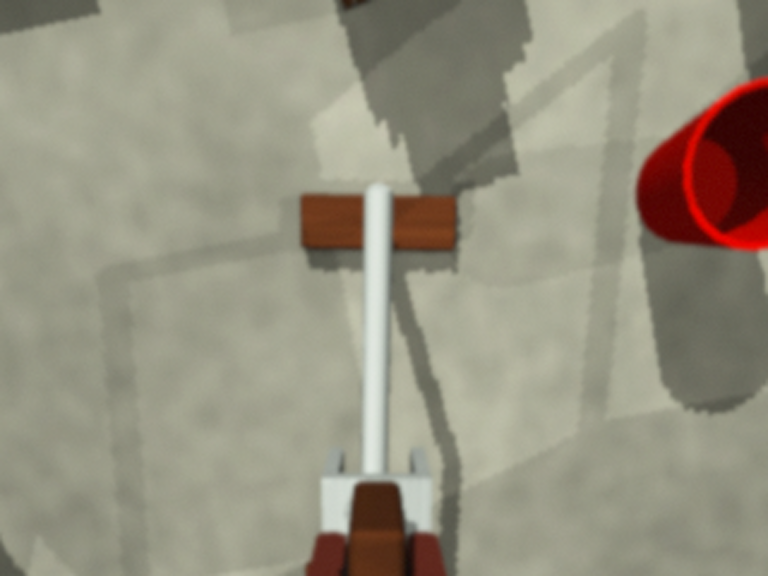

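The bar runs from crop (377.5,190) to (374.5,470), and the held clip's bridge is centred at about (376.5,480), so it's nearly aligned already.

Run:
```python
from h import *
d=np.load('w2.npz'); c={k:d[k] for k in d.files if k!='im'}
a=pix2w(c,160+377.5/2.4,192/2.4,.131);b=pix2w(c,160+374.5/2.4,470/2.4,.131);k=pix2w(c,160+376.5/2.4,480/2.4,.2716-.0055)
yaw=np.degrees(np.arctan2(*(a-b)[1::-1])); print(a,b,'yaw',yaw,'clip',k)
u=(a-b)/np.linalg.norm(a-b); m=a-u*.115; print('mid guess',m,)
go(m*[1,1,0]+[0,0,.165],yaw)
```

```text
[ 0.52419382 -0.24695297  0.131     ] [ 0.50135165 -0.36250901  0.131     ] yaw 78.8183947818152 clip [ 0.50849577 -0.32831872  0.2661    ]
mid guess [ 0.50189308 -0.35976998  0.131     ]
t 6.65 tcp [ 0.5032 -0.352   0.2719] turn [ 0.003 -0.002  0.108] shift [-0.0197  0.0005  0.2672] open 0.137
```

Call:
{"method": "arm_command", "body": {"steps": [[0,0,0.1,-0.02,0,0,-1],[0,0,0,0,0,0.05,-1],[0,0,0,0,0,0.08,-1],[0,0,0,0,0,0.08,-1],[0,0,0,0,0,0.04,-1],[0,0,0,0,0,0.03,-1],[0,0,0,0,0,0.02,-1],[0,0,0,0,0,0.01,-1],[0,0,0,0,0,0,-1],[0,0,0,0,0,0,-1],[0,0,0,0,0,0,-1]]}}

```text
t: 7.57
tcp_pos: [0.5021, -0.3613, 0.1493]
ee_rot: [[0.195, 0.981, 0.002], [0.981, -0.195, -0.002], [-0.001, 0.002, -1.0]]
contact_force: [0.3, -0.4, -0.9]
opening: 0.142
gripper_force: 15.0
```

Call:
{"method": "arm_command", "body": {"steps": [[0,0,0,0,0,0.004,-1],[0,0,0,0,0,0.002,-1],[0,0,0,0,0,0,-1],[0,0,0,0,0,0,-1]]}}

```text
t: 7.9
tcp_pos: [0.502, -0.3612, 0.1465]
ee_rot: [[0.195, 0.981, 0.002], [0.981, -0.195, -0.002], [-0.001, 0.002, -1.0]]
contact_force: [-0.2, -0.0, 5.7]
opening: 0.135
gripper_force: 15.0
```

Call:
{"method": "arm_command", "body": {"steps": [[0,0,0,0,0,0,-0.6],[0,0,0,0,0,0,-0.4],[0,0,0,0,0,0,-0.2],[0,0,0,0,0,0,0],[0,0,0,0,0,0,0],[0,0,0,0,0,-0.03,0],[0,0,0,0,0,-0.07,0],[0,0,0,0,0,-0.1,0],[0,0,0,0,0,-0.1,0],[0,0,-1,0,0,0,0],[0,0,-1,0,0,0,0],[0,0,-1,0,0,0,0],[0,0,-0.5,0,0,0,0],[0,0,0,0,0,0,0]]}}

```text
t: 9.07
tcp_pos: [0.5016, -0.3608, 0.2661]
ee_rot: [[-0.172, 0.985, 0.001], [0.985, 0.172, -0.001], [-0.001, 0.001, -1.0]]
contact_force: [0.0, -0.5, 0.2]
opening: 0.501
gripper_force: 0.0
```

Run:
```python
from h import *
go((.549,-.021,.25),99.8)
im=capture('scene'); crop(im,200,130,180,140,3,'s3.png')
```

```text
t 9.07 tcp [ 0.5016 -0.3608  0.2661] turn [0.006 0.007 0.013] shift [0.8171 0.2613 0.0402] open 0.501
```

View pics/s3.png

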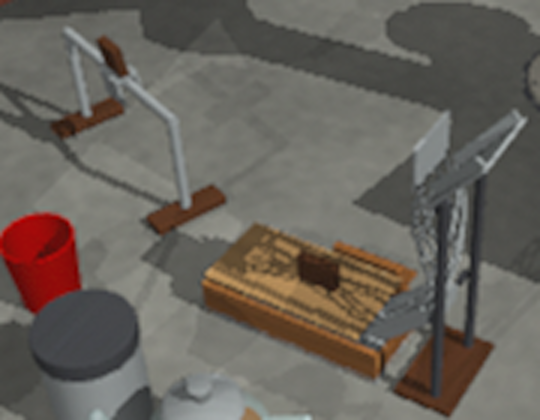

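Clip hangs astride the rail at crop (113,60). Now the cover.

Call:
{"method": "arm_command", "body": {"steps": [[0,0,0,0.05,0.016,0,0],[0,0,0,0.09,0.03,0,0],[0,0,0,0.09,0.03,0,0],[0,0,0,0.09,0.03,0,0],[0,0,0,0.09,0.03,0,0],[0,0,0,0.09,0.03,0,0],[0,0,0,0.09,0.03,0,0],[0,0,0,0.09,0.03,0,0],[0,0,0,0.087,0.025,0,0],[0,0,0,0.05,0.01,0,0],[0,0,0,0,0,0.09,0],[0,0,0,0,0,0.1,0],[0,0,0,0,0,0.1,0],[0,0,0,0,0,0.1,0],[0,0,0,0,0,0.08,0],[0,0,0,0,0,0.055,0],[0,0,0,0,0,0,0],[0,0,0,0,0,0,0]]}}

```text
t: 10.62
tcp_pos: [0.5486, -0.021, 0.0547]
ee_rot: [[-0.168, 0.986, -0.001], [0.986, 0.168, 0.0], [0.0, -0.001, -1.0]]
contact_force: [-0.3, -0.3, 1.1]
opening: 0.502
gripper_force: 0.0
```

Call:
{"method": "arm_command", "body": {"grip_force": 15, "steps": [[0,0,0,0,0,0,-1],[0,0,0,0,0,0,-1],[0,0,0,0,0,0,-1],[0,0,0,0,0,0,-1],[0,0,0,0,0,0,-1],[0,0,0,0,0,0,-1],[0,0,0,0,0,0,-1]]}}

```text
t: 11.2
tcp_pos: [0.5492, -0.021, 0.0554]
ee_rot: [[-0.169, 0.986, 0.001], [0.986, 0.169, 0.0], [-0.0, 0.001, -1.0]]
contact_force: [-0.1, 1.2, 0.7]
opening: 0.14
gripper_force: 15.0
```

Call:
{"method": "arm_command", "body": {"steps": [[0,0,0,0,-0.01,0,-1],[0,0,0,0,-0.02,0,-1],[0,0,0,0,-0.03,0,-1],[0,0,0,0,-0.03,0,-1],[0,0,0,0,-0.03,0,-1],[0,0,0,0,-0.03,0,-1],[0,0,0,0,-0.03,0,-1],[0,0,0,0,-0.02,0,-1],[0,0,0,0,-0.012,0,-1],[0,0,0,0,0,0,-1],[0,0,0,0,0,0,-1]]}}

```text
t: 12.12
tcp_pos: [0.4702, -0.034, 0.0555]
ee_rot: [[-0.171, 0.985, 0.014], [0.985, 0.171, 0.003], [0.0, 0.014, -1.0]]
contact_force: [25.0, 7.3, -10.8]
opening: 0.137
gripper_force: 15.0
```

25 N at 80 mm suggests a stop. I'll relieve the force, release, and look.

Call:
{"method": "arm_command", "body": {"steps": [[0,0,0,0,0.008,0,-1],[0,0,0,0,0,0,-0.6],[0,0,0,0,0,0,-0.3],[0,0,0,0,0,0,0],[0,0,0,0,0,0,0],[0,0,0,0,0,-0.03,0],[0,0,0,0,0,-0.1,0],[0,0,0,0,0,-0.1,0],[0,0,0,0,0,-0.1,0],[0,0,0,0,0,-0.1,0],[0,0,0,0,0,-0.1,0],[0,0,0,0,0,-0.1,0],[0,0,0,0,0,-0.1,0],[0,0,0,0,0,-0.1,0],[0,0,0,0,0,-0.1,0],[0,0,0,0,0,0,0],[0,0,0,0,0,0,0],[0,0,0,0,0,0,0]]}}

```text
t: 13.62
tcp_pos: [0.4685, -0.035, 0.4271]
ee_rot: [[-0.17, 0.986, 0.0], [0.986, 0.17, -0.0], [-0.0, 0.0, -1.0]]
contact_force: [-0.3, 0.1, -0.5]
opening: 0.503
gripper_force: 0.0
```

Run:
```python
from h import *
im=capture('wrist'); np.savez('w3',im=im,**calibration('wrist')); crop(im,230,20,200,220,2.7,'w3.png')
go((.45,.1,.42),99.8)
```

```text
t 13.67 tcp [ 0.4684 -0.035   0.4259] turn [-0.019 -0.005 -0.006] shift [0.3404 0.0121 0.0148] open 0.503
```

View pics/w3.png

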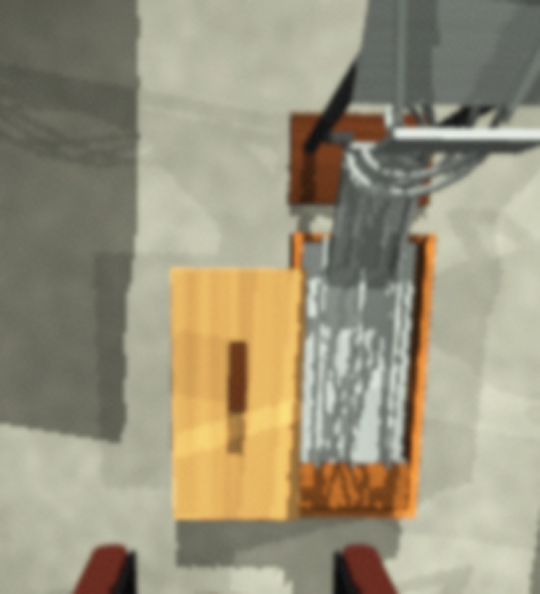

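Run:
```python
from h import *
d=np.load('w3.npz'); c={k:d[k] for k in d.files if k!='im'}
y=np.radians(9.8); ex=np.array([np.cos(y),np.sin(y),0]);ey=np.array([-np.sin(y),np.cos(y),0])
for n,x,yy,z in (('covR',303,270,.049),('covR2',297,518,.049),('covL',171,270,.049),('covL2',175,518,.049),('grip',235,383,.081),('rimR',415,518,.042),('floorL',303,460,.008),('floorR',405,460,.008)):
    p=pix2w(c,230+x/2.7,20+yy/2.7,z); print(n,p.round(4),'st',round(float(p@ex),4),round(float(p@ey),4))
```

```text
covR [0.5031 0.0378 0.049 ] st 0.5022 -0.0484
covR2 [ 0.5324 -0.1346  0.049 ] st 0.5017 -0.2233
covL [0.416  0.0228 0.049 ] st 0.4138 -0.0483
covL2 [ 0.4448 -0.1497  0.049 ] st 0.4129 -0.2233
grip [ 0.4703 -0.04    0.081 ] st 0.4567 -0.1195
rimR [ 0.6192 -0.1221  0.042 ] st 0.5893 -0.2257
floorL [ 0.5337 -0.1008  0.008 ] st 0.5088 -0.1902
floorR [ 0.6109 -0.0875  0.008 ] st 0.5871 -0.1902
```

Cover is open about 81–85 mm; its edge (crop x≈303) lies at the box's inner wall, so the inside is clear. Now an overview of the discs.

Call:
{"method": "arm_command", "body": {"steps": [[0,0,0,0.06,0,0,0],[0,0,0,0.1,0.01,0,0.1],[0,0,0,0.1,0.01,0,0.1],[0,0,0,0.1,0.01,0,0.1],[0,0,0,0.1,0.02,0,0.1],[0,0,0,0.1,0.02,0,0.1],[0,0,0,0.1,0.02,0,0.1],[0,0,0,0.1,0.02,0.05,0.1],[0,0,0,0.06,0.02,0.1,0.1],[0,0,0,0,0,0.1,0.1],[0,0,0,0,0,0.06,0.1],[0,0,0,0,0,0,0.1],[0,0,0,0,0,0,0.1],[0,0,0,0,0,0,0.1]]}}

```text
t: 14.83
tcp_pos: [0.4636, 0.2905, 0.3111]
ee_rot: [[-0.169, 0.986, 0.001], [0.986, 0.169, 0.001], [0.0, 0.001, -1.0]]
contact_force: [0.3, -0.9, -0.0]
opening: 0.549
gripper_force: 0.0
```

```bash
cat >> h.py <<'E'
def discs(save=None):
    im=capture('wrist'); c=calibration('wrist')
    if save: cv2.imwrite('pics/'+save,im[:,:,::-1])
    o=[]
    for ce,a,w,h in corks(im,60):
        p=pix2w(c,*ce,.006)
        if .36<p[0]<.6 and .2<p[1]<.55 and a<2500: o.append(p); print('disc',p.round(4),'px',ce,a,w,h)
    return o
E
python3 - <<'E'
from h import *
print(get_state()['tcp_pos']); discs('w4.png')
E
```

```text
[0.46357464 0.29050406 0.31107088]
disc [0.4261 0.3811 0.006 ] px [301.  100.8] 420 23 24
disc [0.5188 0.3958 0.006 ] px [361.8 101.6] 423 23 24
disc [0.4167 0.3047 0.006 ] px [287.9 148.9] 371 21 22
disc [0.5151 0.291  0.006 ] px [346.2 167.4] 350 21 21
```

View pics/w4.png

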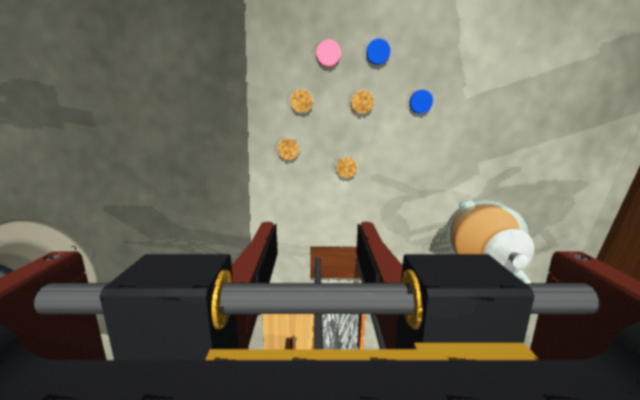

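Four cork discs at px (301,101), (362,102), (288,149) and (346,167); decoys are pink and blue. Cross-checking the hopper from the w3 picture, then going to disc 2.

Run:
```python
from h import *
d=np.load('w3.npz'); c={k:d[k] for k in d.files if k!='im'}
y=np.radians(9.8); ex=np.array([np.cos(y),np.sin(y),0]);ey=np.array([-np.sin(y),np.cos(y),0])
for x,yy,z in ((393,133,.284),):
    p=pix2w(c,230+x/2.7,20+yy/2.7,z); print('plateL st',round(float(p@ex),4),round(float(p@ey),4))
im=d['im'][60:76,370:460].mean(2); print((im.max(0)>200).nonzero()[0]+370, im[:, 30].round(0), )
go((.5151,.2905,.1),99.8)
```

```text
plateL st 0.5139 0.0025
[377 378 379 380 381 382 383 384 385 386 387 388 389 390 391 392 393 394
 395 396 397 398 399 400 401 402 403 404 405 406 407 408 409 410 411 412
 413 414 415 416 417 418 419 420 421 422 423 424 425 426 427 428 429 430
 431 432 433 434 435 436] [ 86.  53.  29.  26.  25.  35.  70. 142. 207. 228. 218. 164.  98.  70.
  66.  70.]
t 14.88 tcp [0.4639 0.2906 0.3122] turn [ 0.033 -0.012 -0.01 ] shift [-0.0221  0.126   0.5305] open 0.55
```

Call:
{"method": "arm_command", "body": {"steps": [[0,0,0,-0.011,0.06,0.05,0.1],[0,0,0,-0.011,0.066,0.05,0.1],[0,0,0,0,0,0.1,0.1],[0,0,0,0,0,0.1,0.1],[0,0,0,0,0,0.1,0.1],[0,0,0,0,0,0.1,0.1],[0,0,0,0,0,0.1,0.1],[0,0,0,0,0,0,0.1],[0,0,0,0,0,0,0.1]]}}

```text
t: 15.63
tcp_pos: [0.5146, 0.2902, 0.0697]
ee_rot: [[-0.169, 0.986, -0.002], [0.986, 0.169, -0.001], [-0.001, -0.002, -1.0]]
contact_force: [-0.2, -0.0, 0.7]
opening: 0.556
gripper_force: 0.0
```

Run:
```python
from h import *
o=discs(); p=min(o,key=lambda q:np.linalg.norm(q[:2]-get_state()['tcp_pos'][:2])); go((p[0],p[1],.002),99.8)
```

```text
disc [0.4265 0.3824 0.006 ] px [215.4  70.3] 1947 48 51
disc [0.5202 0.3974 0.006 ] px [344.8  71.9] 1907 47 51
disc [0.417  0.3055 0.006 ] px [196.  170.3] 1510 45 44
disc [0.5164 0.2913 0.006 ] px [315.5 206.8] 1349 42 41
t 15.68 tcp [0.5161 0.2911 0.0727] turn [ 0.03  -0.009 -0.008] shift [0.0006 0.0008 0.1768] open 0.548
```

Call:
{"method": "arm_command", "body": {"steps": [[0,0,0,0,0,0.08,0.1],[0,0,0,0,0,0.06,0.1],[0,0,0,0,0,0.025,0.1],[0,0,0,0,0,0,0.1],[0,0,0,0,0,0,0.1],[0,0,0,0,0,0,0.1]]}}

```text
t: 16.18
tcp_pos: [0.5166, 0.2916, 0.007]
ee_rot: [[-0.17, 0.985, 0.004], [0.985, 0.17, 0.002], [0.001, 0.005, -1.0]]
contact_force: [1.1, 0.3, -0.2]
opening: 0.549
gripper_force: 0.0
```

```bash
python3 -c "
from h import *
go((.5164,.2913,.002),99.8)"
```

```text
t 16.18 tcp [0.5166 0.2916 0.007 ] turn [ 0.046 -0.013 -0.004] shift [-0.0005 -0.0006  0.0126] open 0.549
```

Call:
{"method": "arm_command", "body": {"grip_force": 10, "steps": [[0.04,0,0,0,0,0.006,0.1],[0,0,0,0,0,0.005,0.1],[0,0,0,0,0,0,0.1],[0,0,0,0,0,0,0.1],[0,0,0,0,0,0,-0.4],[0,0,0,0,0,0,-0.4],[0,0,0,0,0,0,-0.4],[0,0,0,0,0,0,-0.4],[0,0,0,0,0,0,-0.4]]}}

```text
t: 16.93
tcp_pos: [0.5159, 0.291, 0.0004]
ee_rot: [[-0.17, 0.985, -0.001], [0.985, 0.17, 0.0], [0.001, -0.001, -1.0]]
contact_force: [3.0, -0.3, 4.7]
opening: 0.409
gripper_force: 10.5
```

Disc gripped at 36 mm. Lifting to the hopper.

Call:
{"method": "arm_command", "body": {"steps": [[0,0,0,0,0,-0.03,-0.4],[0,0,0,0,0,-0.08,-0.4],[0,0,0,0,0,-0.1,-0.4],[0,0,0,0,0,-0.1,-0.4],[0,0,0,0,0,-0.1,-0.4],[0,0,0,0,0,-0.1,-0.4],[0,0,0,0,0,-0.1,-0.4],[0,0,0,0,0,-0.1,-0.4],[0,0,0,0,0,-0.1,-0.4],[0,0,0,-0.05,-0.005,-0.06,-0.4],[0,0,0,-0.09,-0.008,0,-0.4],[0,0,0,-0.09,-0.008,0,-0.4],[0,0,0,-0.09,-0.008,0,-0.4],[0,0,0,-0.04,-0.004,0,-0.4],[0,0,0,0,0,0,-0.4],[0,0,0,0,0,0,-0.4]]}}

```text
t: 18.27
tcp_pos: [0.5272, 0.1462, 0.3471]
ee_rot: [[-0.168, 0.986, -0.005], [0.986, 0.168, -0.0], [0.0, -0.005, -1.0]]
contact_force: [0.2, 0.3, -0.4]
opening: 0.402
gripper_force: 10.0
```

Run:
```python
from h import *
im=capture('wrist'); crop(im,150,0,340,330,1.8,'w5.png')
go((.5288,.1377,.308),99.8)
```

```text
t 18.32 tcp [0.5272 0.1471 0.347 ] turn [-0.051 -0.005 -0.006] shift [-0.0238 -0.0001  0.0975] open 0.402
```

View pics/w5.png

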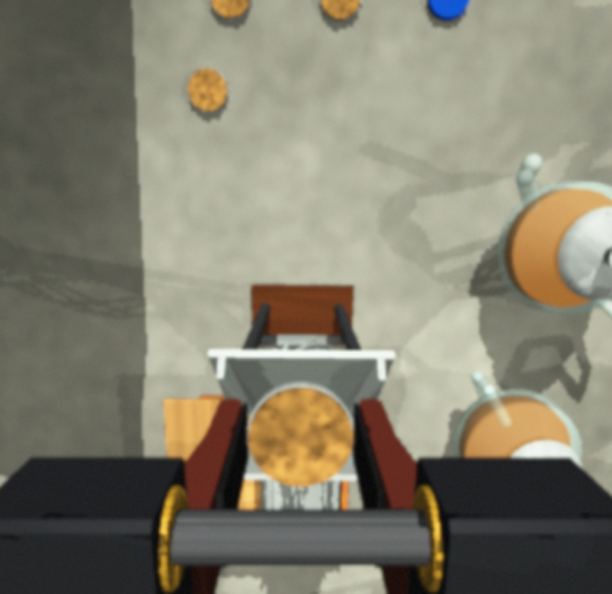

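The disc is centred over the hopper (crop x 301 against edge 208–394). Lowering and releasing.

Call:
{"method": "arm_command", "body": {"steps": [[0,0,0,-0.024,0,0.03,-0.4],[0,0,0,0,0,0.04,-0.4],[0,0,0,0,0,0.028,-0.4],[0,0,0,0,0,0,-0.4],[0,0,0,0,0,0,-0.4],[0,0,0,0,0,0,-0.4],[0,0,0,0,0,0,-0.4]]}}

```text
t: 18.9
tcp_pos: [0.5292, 0.1379, 0.3091]
ee_rot: [[-0.171, 0.985, -0.003], [0.985, 0.171, -0.0], [0.0, -0.003, -1.0]]
contact_force: [0.5, 0.2, 0.4]
opening: 0.4
gripper_force: 10.0
```

Call:
{"method": "arm_command", "body": {"steps": [[0,0,0,0,0,0.008,-0.4],[0,0,0,0,0,0,-0.4],[0,0,0,0,0,0,-0.4],[0,0,0,0,0,0,0.15],[0,0,0,0,0,0,0.15],[0,0,0,0,0,0,0.15],[0,0,0,0,0,-0.05,0.15],[0,0,0,0,0,-0.08,0.15],[0,0,0,0.08,0,0,0.1],[0,0,0,0.1,0,0,0.1],[0,0,0,0.1,0,0,0.1],[0,0,0,0.1,0,0,0.1],[0,0,0,0,0,0,0.1]]}}

```text
t: 19.98
tcp_pos: [0.5016, 0.2929, 0.3557]
ee_rot: [[-0.177, 0.984, -0.006], [0.984, 0.177, 0.001], [0.002, -0.006, -1.0]]
contact_force: [0.3, -0.0, 0.1]
opening: 0.547
gripper_force: 0.0
```

Run:
```python
from h import *
o=discs(); 
im=capture('scene'); top=capture('top'); a=im[190:270,250:370,::-1]; b=top[190:260,275:385,::-1]
f=lambda q:cv2.resize(q,(600,290),interpolation=cv2.INTER_CUBIC)
cv2.imwrite('pics/m6.png',np.vstack([f(a),f(b)]))
go((.417,.3055,.05),99.8)
```

```text
disc [0.4264 0.3774 0.006 ] px [281.8  99.7] 352 21 22
disc [0.5193 0.3917 0.006 ] px [337.5 101. ] 346 20 21
disc [0.4168 0.3012 0.006 ] px [270.2 143.7] 315 20 20
t 20.13 tcp [0.5034 0.2872 0.3566] turn [-0.043  0.006  0.005] shift [ 0.0819 -0.2051  0.7664] open 0.551
```

View pics/m6.png

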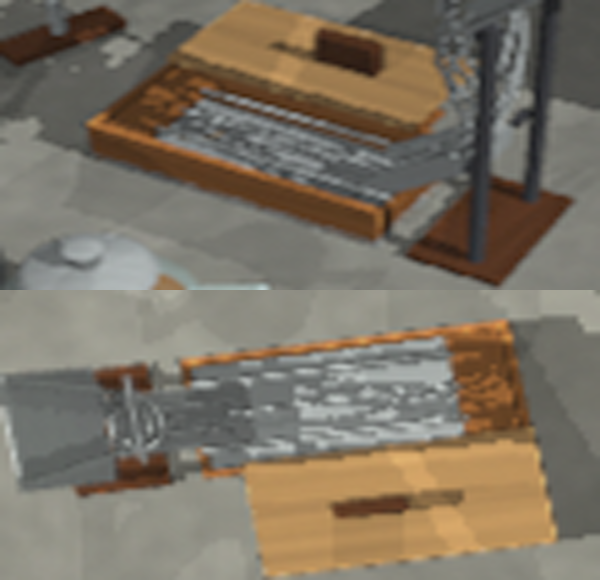

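I can't see the disc in the box, and there is an orange hint in the guide at crop (460,75). Checking by image difference with the first pictures.

Run:
```python
from h import *
im=capture('scene'); old=cv2.imread('pics/scene0.png')[:,:,::-1]
n,o=[q[150:270,290:380,::-1] for q in (im,old)]
f=lambda q:cv2.resize(q,(390,520),interpolation=cv2.INTER_CUBIC)
cv2.imwrite('pics/m7.png',np.hstack([f(o),f(n)]))
```

```text
(no output)
```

View pics/m7.png

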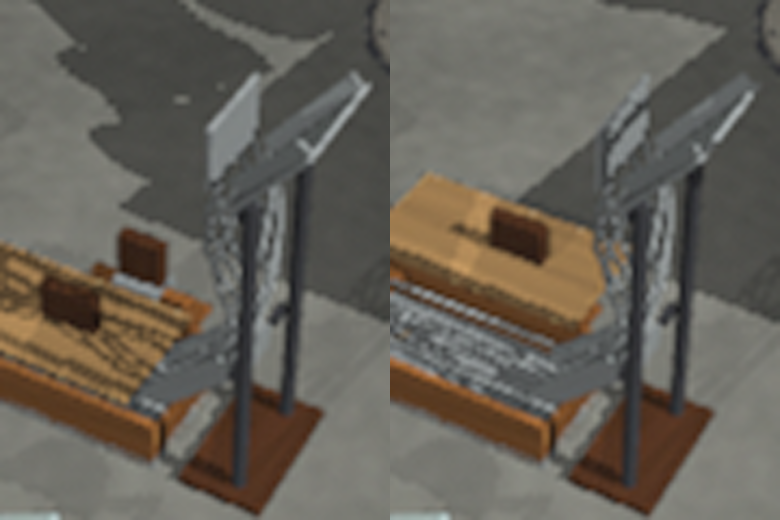

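The orange is just the open cover behind the guide, and nothing sits in the hopper. I've used my viewing budget, so from here checks are numeric. Next is disc 4.

Call:
{"method": "arm_command", "body": {"steps": [[0,0,0,0.02,-0.05,0.03,0.1],[0,0,0,0.02,-0.08,0.07,0.1],[0,0,0,0.04,-0.075,0.07,0.1],[0,0,0,0,0,0.1,0.1],[0,0,0,0,0,0.1,0.1],[0,0,0,0,0,0.1,0.1],[0,0,0,0,0,0.1,0.1],[0,0,0,0,0,0.1,0.1],[0,0,0,0,0,0.06,0.1],[0,0,0,0,0,0,0.1],[0,0,0,0,0,0,0.1],[0,0,0,0,0,0,0.1],[0,0,0,0,0,0,0.1]]}}

```text
t: 21.27
tcp_pos: [0.4208, 0.3043, 0.071]
ee_rot: [[-0.169, 0.986, 0.0], [0.986, 0.169, 0.002], [0.002, 0.001, -1.0]]
contact_force: [0.7, -0.4, 0.2]
opening: 0.551
gripper_force: 0.0
```

```bash
cat >> h.py <<'E'
def near(z=.002,yaw=99.8):
    o=discs(); p=min(o,key=lambda q:np.linalg.norm(q[:2]-get_state()['tcp_pos'][:2])); go((p[0],p[1],z),yaw)
E
python3 - <<'E'
from h import *
near(); np.save('t1',capture('top'))
E
```

```text
disc [0.425  0.3812 0.006 ] px [338.1 113.3] 1673 45 47
disc [0.5172 0.3958 0.006 ] px [461.6 114.8] 1722 46 47
disc [0.4153 0.3052 0.006 ] px [309.1 205.9] 1337 41 41
disc [0.525 0.232 0.006] px [415.7 301.7] 499 16 59
t 21.32 tcp [0.4206 0.3044 0.0708] turn [ 0.004 -0.018 -0.01 ] shift [ 0.0043 -0.0128  0.1719] open 0.55
```

Call:
{"method": "arm_command", "body": {"grip_force": 10, "steps": [[0,0,0,0.004,-0.012,0,0.1],[0,0,0,0,0,0.08,0.1],[0,0,0,0,0,0.06,0.1],[0,0,0,0,0,0.03,0.1],[0,0,0,0,0,0,0.1],[0,0,0,0,0,0,0.1],[0,0,0,0,0,0,0.1]]}}

```text
t: 21.95
tcp_pos: [0.4139, 0.3049, 0.0004]
ee_rot: [[-0.17, 0.985, -0.003], [0.985, 0.17, -0.0], [0.001, -0.003, -1.0]]
contact_force: [-0.8, -0.0, 3.0]
opening: 0.552
gripper_force: 1.2
```

Call:
{"method": "arm_command", "body": {"steps": [[0,0,0,0,0,-0.003,0.1],[0,0,0,0,0,0,-0.4],[0,0,0,0,0,0,-0.4],[0,0,0,0,0,0,-0.4],[0,0,0,0,0,0,-0.4],[0,0,0,0,0,0,-0.4]]}}

```text
t: 22.45
tcp_pos: [0.4138, 0.3046, 0.0009]
ee_rot: [[-0.17, 0.985, -0.004], [0.985, 0.17, -0.001], [0.0, -0.004, -1.0]]
contact_force: [-0.7, 0.9, 0.5]
opening: 0.401
gripper_force: 10.0
```

```bash
python3 -c "
from h import *
print(get_state()['gripper_force'],get_state()['opening']);go((.5288,.1377,.345),99.8)"
```

```text
10.001328885555267 0.40054826923062375
t 22.45 tcp [0.4138 0.3046 0.0009] turn [-0.04  -0.001 -0.004] shift [-0.4601  0.2124 -0.8602] open 0.401
```

Call:
{"method": "arm_command", "body": {"steps": [[0,0,0,0,0,-0.03,-0.4],[0,0,0,0,0,-0.07,-0.4],[0,0,0,0,0,-0.1,-0.4],[0,0,0,0,0,-0.1,-0.4],[0,0,0,0,0,-0.1,-0.4],[0,0,0,0,0,-0.1,-0.4],[0,0,0,0,0,-0.1,-0.4],[0,0,0,0,0,-0.1,-0.4],[0,0,0,-0.04,0.02,-0.1,-0.4],[0,0,0,-0.09,0.042,-0.06,-0.4],[0,0,0,-0.09,0.042,0,-0.4],[0,0,0,-0.09,0.042,0,-0.4],[0,0,0,-0.09,0.042,0,-0.4],[0,0,0,-0.06,0.024,0,-0.4],[0,0,0,0,0,0,-0.4],[0,0,0,0,0,0,-0.4],[0,0,0,0,0,0,-0.4],[0,0,0,0,0,0,-0.4]]}}

```text
t: 23.95
tcp_pos: [0.5265, 0.1429, 0.3407]
ee_rot: [[-0.171, 0.985, -0.004], [0.985, 0.171, -0.0], [0.0, -0.004, -1.0]]
contact_force: [-1.5, -0.3, -0.2]
opening: 0.4
gripper_force: 10.0
```

```bash
python3 -c "
from h import *
go((.5288,.1377,.3055),99.8)"
```

```text
t 23.95 tcp [0.5265 0.1429 0.3407] turn [-0.033 -0.003  0.01 ] shift [-0.0139  0.0035  0.0881] open 0.4
```

Call:
{"method": "arm_command", "body": {"steps": [[0,0,0,-0.014,0.0035,0.02,-0.4],[0,0,0,0,0,0.03,-0.4],[0,0,0,0,0,0.03,-0.4],[0,0,0,0,0,0.008,-0.4],[0,0,0,0,0,0,-0.4],[0,0,0,0,0,0,-0.4],[0,0,0,0,0,0,-0.4]]}}

```text
t: 24.53
tcp_pos: [0.5293, 0.1369, 0.3057]
ee_rot: [[-0.17, 0.985, -0.003], [0.985, 0.17, -0.001], [0.0, -0.003, -1.0]]
contact_force: [-0.1, -0.5, -1.4]
opening: 0.403
gripper_force: 10.0
```

Call:
{"method": "arm_command", "body": {"steps": [[0,0,0,0,0,0,0.15],[0,0,0,0,0,0,0.15],[0,0,0,0,0,0,0.15],[0,0,0,0,0,-0.05,0.15],[0,0,0,0,0,-0.08,0.15],[0,0,0,0.08,0,0,0.1],[0,0,0,0.1,0,0,0.1],[0,0,0,0.1,0,0,0.1],[0,0,0,0.1,0,0,0.1],[0,0,0,0.1,-0.05,0,0.1],[0,0,0,0.1,-0.05,0,0.1],[0,0,0,0,0,0,0.1],[0,0,0,0,0,0,0.1],[0,0,0,0,0,0,0.1],[0,0,0,0,0,0,0.1],[0,0,0,0,0,0,0.1]]}}

```text
t: 25.87
tcp_pos: [0.4553, 0.3523, 0.3571]
ee_rot: [[-0.167, 0.986, -0.004], [0.986, 0.167, -0.001], [-0.0, -0.004, -1.0]]
contact_force: [-0.2, -0.7, -0.3]
opening: 0.548
gripper_force: 0.0
```

```bash
cat >> h.py <<'E'
def chk(a,b):
    """blobs of change between two top pictures round the station, and cork colour in the hopper"""
    x0,y0,x1,y1=270,185,400,260
    d=np.abs(a.astype(int)-b).max(2)[y0:y1,x0:x1]
    n,l,st,ce=cv2.connectedComponentsWithStats(cv2.dilate((d>25).astype(np.uint8),np.ones((2,2))))
    print('change',[(ce[i].round(0)+[x0,y0],st[i,4]) for i in range(1,n) if st[i,4]>8])
    print('cork near hopper',[(q[0],q[1]) for q in corks(b,5) if 270<q[0][0]<312 and 190<q[0][1]<250])
E
python3 - <<'E'
from h import *
b=capture('top'); np.save('t2',b); chk(np.load('t1.npy'),b); near(.07)
E
```

```text
change [(array([392., 199.]), np.int32(80)), (array([366., 201.]), np.int32(12)), (array([363., 213.]), np.int32(106)), (array([276., 221.]), np.int32(70)), (array([303., 221.]), np.int32(17)), (array([352., 222.]), np.int32(29)), (array([364., 222.]), np.int32(14)), (array([323., 245.]), np.int32(1863)), (array([300., 229.]), np.int32(56)), (array([310., 230.]), np.int32(18)), (array([397., 240.]), np.int32(13)), (array([368., 246.]), np.int32(40)), (array([381., 254.]), np.int32(233))]
cork near hopper [(array([297.9, 210.2]), np.int32(29)), (array([300.7, 231.6]), np.int32(24)), (array([297.6, 236.5]), np.int32(37))]
disc [0.4252 0.3806 0.006 ] px [302.7 139.6] 316 20 20
disc [0.5175 0.3954 0.006 ] px [356.1 140.1] 314 19 21
t 25.97 tcp [0.4551 0.3524 0.3571] turn [-0.038  0.001 -0.025] shift [ 0.082  -0.0618  0.7177] open 0.544
```

Call:
{"method": "arm_command", "body": {"steps": [[0,0,0,0.04,-0.03,0.05,0.1],[0,0,0,0.042,-0.032,0.06,0.1],[0,0,0,0,0,0.1,0.1],[0,0,0,0,0,0.1,0.1],[0,0,0,0,0,0.1,0.1],[0,0,0,0,0,0.1,0.1],[0,0,0,0,0,0.1,0.1],[0,0,0,0,0,0.1,0.1],[0,0,0,0,0,0,0.1],[0,0,0,0,0,0,0.1],[0,0,0,0,0,0,0.1]]}}

```text
t: 26.88
tcp_pos: [0.4244, 0.3819, 0.076]
ee_rot: [[-0.169, 0.986, -0.002], [0.986, 0.169, 0.001], [0.002, -0.001, -1.0]]
contact_force: [0.4, -0.2, -0.1]
opening: 0.546
gripper_force: 0.0
```

```bash
python3 -c "
from h import *
near()"
```

```text
disc [0.4258 0.3816 0.006 ] px [316.2 206.7] 1281 41 40
disc [0.5186 0.3965 0.006 ] px [427.3 207.8] 1289 42 39
disc [0.5309 0.3089 0.006 ] px [414.8 298.8] 545 19 60
t 26.93 tcp [0.4249 0.3824 0.0771] turn [ 0.006 -0.026 -0.01 ] shift [-0.0024  0.0018  0.1878] open 0.551
```

Call:
{"method": "arm_command", "body": {"grip_force": 10, "steps": [[0,0,0,-0.002,0.002,0.05,0.1],[0,0,0,0,0,0.08,0.1],[0,0,0,0,0,0.04,0.1],[0,0,0,0,0,0.014,0.1],[0,0,0,0,0,0,0.1],[0,0,0,0,0,0,0.1],[0,0,0,0,0,0,0.1]]}}

```text
t: 27.52
tcp_pos: [0.4253, 0.3819, 0.0025]
ee_rot: [[-0.17, 0.985, -0.0], [0.985, 0.17, 0.002], [0.002, -0.0, -1.0]]
contact_force: [0.4, 0.2, 0.0]
opening: 0.548
gripper_force: 0.0
```

Call:
{"method": "arm_command", "body": {"steps": [[0,0,0,0,0,0,-0.4],[0,0,0,0,0,0,-0.4],[0,0,0,0,0,0,-0.4],[0,0,0,0,0,0,-0.4],[0,0,0,0,0,0,-0.4]]}}

```text
t: 27.93
tcp_pos: [0.4243, 0.3812, 0.0005]
ee_rot: [[-0.17, 0.985, -0.003], [0.985, 0.17, 0.0], [0.001, -0.003, -1.0]]
contact_force: [-0.1, -0.1, 5.7]
opening: 0.404
gripper_force: 10.0
```

```bash
python3 -c "
from h import *
print(get_state()['gripper_force'],get_state()['opening']);go((.5288,.1377,.345),99.8)"
```

```text
10.003812611103058 0.40368238449140886
t 27.93 tcp [0.4243 0.3812 0.0005] turn [-0.025 -0.008 -0.004] shift [-0.6443  0.1539 -0.8611] open 0.404
```

Call:
{"method": "arm_command", "body": {"steps": [[0,0,0,0,0,-0.03,-0.4],[0,0,0,0,0,-0.07,-0.4],[0,0,0,0,0,-0.1,-0.4],[0,0,0,0,0,-0.1,-0.4],[0,0,0,0,0,-0.1,-0.4],[0,0,0,0,0,-0.1,-0.4],[0,0,0,0,0,-0.1,-0.4],[0,0,0,0,0,-0.1,-0.4],[0,0,0,-0.04,0.01,-0.09,-0.4],[0,0,0,-0.09,0.022,-0.06,-0.4],[0,0,0,-0.09,0.022,-0.011,-0.4],[0,0,0,-0.09,0.022,0,-0.4],[0,0,0,-0.09,0.022,0,-0.4],[0,0,0,-0.09,0.022,0,-0.4],[0,0,0,-0.09,0.022,0,-0.4],[0,0,0,-0.064,0.012,0,-0.4],[0,0,0,0,0,0,-0.4],[0,0,0,0,0,0,-0.4],[0,0,0,0,0,0,-0.4],[0,0,0,0,0,0,-0.4]]}}

```text
t: 29.6
tcp_pos: [0.5283, 0.1406, 0.3426]
ee_rot: [[-0.171, 0.985, -0.004], [0.985, 0.171, -0.0], [0.0, -0.004, -1.0]]
contact_force: [0.2, -0.6, -0.7]
opening: 0.407
gripper_force: 10.0
```

```bash
python3 -c "
from h import *
go((.5288,.1377,.3055),99.8)"
```

```text
t 29.6 tcp [0.5283 0.1406 0.3426] turn [-0.039 -0.004  0.01 ] shift [-0.0073  0.      0.0926] open 0.407
```

Call:
{"method": "arm_command", "body": {"steps": [[-0.03,0,0,-0.007,0,0.02,-0.4],[0,0,0,0,0,0.03,-0.4],[0,0,0,0,0,0.03,-0.4],[0,0,0,0,0,0.01,-0.4],[0,0,0,0,0,0,-0.4],[0,0,0,0,0,0,-0.4],[0,0,0,0,0,0,-0.4]]}}

```text
t: 30.18
tcp_pos: [0.5292, 0.1371, 0.3071]
ee_rot: [[-0.17, 0.985, 0.0], [0.985, 0.17, 0.0], [-0.0, 0.0, -1.0]]
contact_force: [-0.2, -0.5, 0.5]
opening: 0.403
gripper_force: 10.0
```

Call:
{"method": "arm_command", "body": {"steps": [[0,0,0,0,0,0,0.15],[0,0,0,0,0,0,0.15],[0,0,0,0,0,0,0.15],[0,0,0,0,0,-0.05,0.15],[0,0,0,0,0,-0.08,0.15],[0,0,0,0.08,0,0,0.1],[0,0,0,0.1,0,0,0.1],[0,0,0,0.1,0,0,0.1],[0,0,0,0.1,0,0,0.1],[0,0,0,0.1,0,0,0.1],[0,0,0,0.1,0,0,0.1],[0,0,0,0.06,0,0,0.1],[0,0,0,0,0,0,0.1],[0,0,0,0,0,0,0.1],[0,0,0,0,0,0,0.1],[0,0,0,0,0,0,0.1]]}}

```text
t: 31.52
tcp_pos: [0.4863, 0.3877, 0.3589]
ee_rot: [[-0.168, 0.986, -0.0], [0.986, 0.168, -0.0], [0.0, -0.0, -1.0]]
contact_force: [0.9, 0.8, -0.1]
opening: 0.548
gripper_force: 0.0
```

Run:
```python
from h import *
b=capture('top'); np.save('t3',b); chk(np.load('t2.npy'),b); near(.07)
```

```text
change [(array([377., 195.]), np.int32(382)), (array([350., 201.]), np.int32(11)), (array([350., 214.]), np.int32(180)), (array([366., 210.]), np.int32(14)), (array([301., 221.]), np.int32(61)), (array([336., 212.]), np.int32(12)), (array([360., 218.]), np.int32(9)), (array([367., 232.]), np.int32(70)), (array([394., 241.]), np.int32(200)), (array([347., 235.]), np.int32(260)), (array([324., 233.]), np.int32(12)), (array([354., 244.]), np.int32(35)), (array([369., 249.]), np.int32(160))]
cork near hopper [(array([298. , 210.3]), np.int32(30)), (array([300.8, 231.7]), np.int32(23)), (array([297.4, 236.6]), np.int32(37))]
disc [0.5176 0.3955 0.006 ] px [334.1 156.8] 303 19 20
t 31.62 tcp [0.4863 0.3877 0.359 ] turn [-0.002 -0.002 -0.023] shift [0.0058 0.0805 0.7224] open 0.548
```

Box changes appear at px (363,213) then (350,214), consistent with discs arriving in a row. Last disc.

Call:
{"method": "arm_command", "body": {"steps": [[0,0,0,0.003,0.04,0.05,0.1],[0,0,0,0.003,0.042,0.06,0.1],[0,0,0,0,0,0.1,0.1],[0,0,0,0,0,0.1,0.1],[0,0,0,0,0,0.1,0.1],[0,0,0,0,0,0.1,0.1],[0,0,0,0,0,0.1,0.1],[0,0,0,0,0,0.1,0.1],[0,0,0,0,0,0,0.1],[0,0,0,0,0,0,0.1],[0,0,0,0,0,0,0.1]]}}

```text
t: 32.53
tcp_pos: [0.5187, 0.3971, 0.0776]
ee_rot: [[-0.169, 0.986, 0.002], [0.986, 0.169, 0.002], [0.002, 0.002, -1.0]]
contact_force: [0.8, 0.1, 0.7]
opening: 0.553
gripper_force: 0.0
```

```bash
python3 -c "
from h import *
near()"
```

```text
disc [0.5188 0.3965 0.006 ] px [314.3 206.2] 1265 40 40
disc [0.4459 0.2927 0.006 ] px [218.5 298.6] 540 20 59
t 32.58 tcp [0.5193 0.3977 0.0788] turn [ 0.043 -0.025 -0.01 ] shift [-0.0027 -0.0015  0.1921] open 0.551
```

Call:
{"method": "arm_command", "body": {"steps": [[0,0,0,-0.002,-0.001,0.05,0.1],[0,0,0,0,0,0.08,0.1],[0,0,0,0,0,0.04,0.1],[0,0,0,0,0,0.019,0.1],[0,0,0,0,0,0,0.1],[0,0,0,0,0,0,0.1],[0,0,0,0,0,0,0.1]]}}

```text
t: 33.17
tcp_pos: [0.5187, 0.3971, 0.0019]
ee_rot: [[-0.17, 0.985, 0.003], [0.985, 0.17, 0.003], [0.002, 0.003, -1.0]]
contact_force: [-0.4, -1.0, 0.4]
opening: 0.551
gripper_force: 0.0
```

Call:
{"method": "arm_command", "body": {"steps": [[0,0,0,0,0,0,-0.4],[0,0,0,0,0,0,-0.4],[0,0,0,0,0,0,-0.4],[0,0,0,0,0,0,-0.4],[0,0,0,0,0,0,-0.4]]}}

```text
t: 33.58
tcp_pos: [0.5176, 0.3966, 0.0004]
ee_rot: [[-0.17, 0.985, 0.001], [0.985, 0.17, 0.001], [0.001, 0.001, -1.0]]
contact_force: [-0.8, 0.8, 6.0]
opening: 0.408
gripper_force: 10.6
```

```bash
python3 -c "
from h import *
print(get_state()['gripper_force'],get_state()['opening']);go((.5288,.1377,.345),99.8)"
```

```text
10.554437228129245 0.4076042427936915
t 33.58 tcp [5.176e-01 3.966e-01 4.000e-04] turn [ 0.008 -0.01  -0.003] shift [-0.6426 -0.0826 -0.8616] open 0.408
```

Call:
{"method": "arm_command", "body": {"steps": [[0,0,0,0,0,-0.03,-0.4],[0,0,0,0,0,-0.07,-0.4],[0,0,0,0,0,-0.1,-0.4],[0,0,0,0,0,-0.1,-0.4],[0,0,0,0,0,-0.1,-0.4],[0,0,0,0,0,-0.1,-0.4],[0,0,0,0,0,-0.1,-0.4],[0,0,0,0,0,-0.1,-0.4],[0,0,0,-0.04,-0.006,-0.09,-0.4],[0,0,0,-0.09,-0.012,-0.06,-0.4],[0,0,0,-0.09,-0.012,-0.011,-0.4],[0,0,0,-0.09,-0.012,0,-0.4],[0,0,0,-0.09,-0.012,0,-0.4],[0,0,0,-0.09,-0.012,0,-0.4],[0,0,0,-0.09,-0.012,0,-0.4],[0,0,0,-0.062,-0.005,0,-0.4],[0,0,0,0,0,0,-0.4],[0,0,0,0,0,0,-0.4],[0,0,0,0,0,0,-0.4],[0,0,0,0,0,0,-0.4]]}}

```text
t: 35.25
tcp_pos: [0.5281, 0.1401, 0.3421]
ee_rot: [[-0.171, 0.985, -0.001], [0.985, 0.171, 0.0], [0.0, -0.001, -1.0]]
contact_force: [0.5, 0.3, -1.0]
opening: 0.402
gripper_force: 10.0
```

```bash
python3 -c "
from h import *
go((.5288,.1377,.3055),99.8)"
```

```text
t 35.25 tcp [0.5281 0.1401 0.3421] turn [-0.011 -0.003  0.01 ] shift [-0.0063  0.0007  0.0915] open 0.402
```

Call:
{"method": "arm_command", "body": {"steps": [[0,0,0,-0.006,0,0.02,-0.4],[0,0,0,0,0,0.03,-0.4],[0,0,0,0,0,0.03,-0.4],[0,0,0,0,0,0.01,-0.4],[0,0,0,0,0,0,-0.4],[0,0,0,0,0,0,-0.4],[0,0,0,0,0,0,-0.4]]}}

```text
t: 35.83
tcp_pos: [0.5287, 0.1369, 0.3068]
ee_rot: [[-0.17, 0.985, -0.0], [0.985, 0.17, 0.0], [0.0, -0.0, -1.0]]
contact_force: [0.1, -0.6, 0.6]
opening: 0.405
gripper_force: 10.0
```

Call:
{"method": "arm_command", "body": {"steps": [[0,0,0,0,0,0,0.15],[0,0,0,0,0,0,0.15],[0,0,0,0,0,0,0.15],[0,0,0,0,0,-0.05,0.15],[0,0,0,0,0,-0.08,0.15],[0,0,0,0,0,-0.1,0],[0,0,0,0,0,-0.07,0],[0,0,0,-0.08,-0.045,0,0],[0,0,0,-0.08,-0.045,0,0],[0,0,0,-0.08,-0.045,0,0],[0,0,0,-0.08,-0.045,0,0],[0,0,0,-0.078,-0.043,0,0],[0,0,0,0,0,0,0],[0,0,0,0,0,0,0],[0,0,0,0,0,0,0],[0,0,0,0,0,0,0],[0,0,0,0,0,0,0],[0,0,0,0,0,0,0]]}}

```text
t: 37.33
tcp_pos: [0.4682, -0.0344, 0.426]
ee_rot: [[-0.172, 0.985, -0.001], [0.985, 0.172, -0.0], [0.0, -0.001, -1.0]]
contact_force: [0.3, 0.8, -0.3]
opening: 0.5
gripper_force: 0.0
```

Run:
```python
from h import *
s=get_state(); print(s['t'],s['tcp_pos'])
im=capture('wrist'); c=calibration('wrist'); np.savez('w9',im=im,**c)
d=np.load('w3.npz'); old=d['im']
# align by box patch: shift of whole-picture
y0,y1,x0,x1=105,215,335,395
sh,_=cv2.phaseCorrelate(*[cv2.cvtColor(q,cv2.COLOR_RGB2GRAY)[100:220,290:400].astype(np.float32) for q in (old,im)]); print('shift',sh)
M=np.float32([[1,0,-sh[0]],[0,1,-sh[1]]]); al=cv2.warpAffine(im,M,(640,400))
df=np.abs(al.astype(int)-old).max(2)[y0:y1,x0:x1]
chars=' .:-=+*#%@'
for r in df[::3]: print(''.join(chars[min(9,int(v)//14)] for v in r))
h=cv2.cvtColor(im,cv2.COLOR_RGB2HSV)[y0:y1,x0:x1]; h0=cv2.cvtColor(old,cv2.COLOR_RGB2HSV)[y0:y1,x0:x1]
f=lambda h:int(((h[...,1]>90)&(h[...,0]<25)).sum()); print('cork-ish px in box old/new',f(h0),f(h))
```

```text
37.3333 [ 0.46821927 -0.03441294  0.42595183]
shift (0.47870283220888155, 0.33885398866370764)
    ...  ...                                                
    .                                                       
  .  ...        ..                                  ::      
    .            .                          .       .:      
 . .          ..                           ..        ....   
  ..                                               ..       
                                                       .    
      ..:. .   ...          ..            ..       .:  .    
     .         .                                   ..  .    
         .                 . .             :.   .           
     ....  . .              ...           .        .        
    .        .:.           .             ..  .    ..        
     ..      ..        .  .::   .        ..       ..        
     .                     :-:.  .      .   . ..   ..       
    .   .  .    ..                        :.     ..         
             .:.  ..   .       ..       ...   .      .      
    ....                   ..
[... 588 characters left out ...]
:--.    ..   ::.           ... ..        . ..        
           ....   ...:  .          ..         .             
     .  .:.       .:.   .  .       ..         ..  .         
 ..      .     ..  ... ..::.....    .........               
                              ..          .   ..            
          .                          .    .                 
 .                .               ...         .             
     .                     .                 ..             
               ..   .     .     .. .                        
                                           ..::.            
.                                          ..               
cork-ish px in box old/new 2169 2206
```

Changes in the box lie along (350–368, 140–192), with no cork colour added. A quick check that nothing is stuck in the guide, then plan the closing move.

Run:
```python
from h import *
im=capture('scene'); n=im[150:270,290:380,::-1]
o=cv2.resize(cv2.imread('pics/m7.png')[:,390:],(90,120),interpolation=cv2.INTER_AREA)
n=cv2.resize(cv2.resize(n,(390,520),interpolation=cv2.INTER_CUBIC),(90,120),interpolation=cv2.INTER_AREA)
df=np.abs(n.astype(int)-o).max(2); ch=' .:-=+*#%@'
for r in df[15:100:2]: print(''.join(ch[min(9,int(v)//12)] for v in r[20:80]))
c=calibration('scene'); st=lambda x,y,z:np.array([x*.9854-y*.1702,x*.1702+y*.9854,z])
for z in (.1,.17,.24): print(z,w2pix(c,st(.5445,.012,z)).round(0)-[310,165])
go((.4695,-.036,.0555),99.8)
```

```text
..                    
                                    ::.                    .
                                  .:.                   ....
                                .--. .--               .    
                               ::.  -+-.                  ..
                             :=-  -+-                  .... 
                            -+-  --                  .....  
                            :=--+:                  ....    
                            :++-                .-.. -=:    
                            :+-                     ::.     
                            :+:                             
                            -+:                    .        
                            .-.                   ..        
                                                            
                                                            
                                                            
                                                            
                                                            
                                        
[... 874 characters left out ...]

                                                            
                                                            
                                                            
                                                            
                                                            
                                                            
                                                            
                                                            
                                                            
0.1 [35. 62.]
0.17 [36. 43.]
0.24 [37. 23.]
t 37.43 tcp [ 0.4681 -0.0347  0.426 ] turn [-0.013 -0.001  0.01 ] shift [-0.0039  0.0028  0.9262] open 0.5
```

Run:
```python
from h import *
c=calibration('scene')
for p in ((.5031,.0378,.049),(.416,.0228,.049)): print('cover corner in m7',((w2pix(c,p)-[290,150])*4.333+[390,0]).round(0))
im=capture('scene'); n=cv2.resize(cv2.resize(im[190:270,250:370,::-1],(600,290),interpolation=cv2.INTER_CUBIC),(120,80),interpolation=cv2.INTER_AREA)
o=cv2.resize(cv2.imread('pics/m6.png')[:290],(120,80),interpolation=cv2.INTER_AREA)
df=np.abs(n.astype(int)-o).max(2); ch=' .:-=+*#%@'
for r in df[18:60]: print(''.join(ch[min(9,int(v)//8)] for v in r[15:95]))
for k in (.076,.0,-.066): print(w2pix(c,(np.array([.5425*.9854,.5425*.1702,.008])+(-.1166-k)*np.array([-.1702,.9854,0]))).round(0)-[265,208])
```

```text
cover corner in m7 [575. 318.]
cover corner in m7 [632. 242.]
-=--=*:                                                                         
.-. .-.                                                                         
 ..                                                                             
                         ..                                                     
                         ....                                                   
                           ..                                                   
                                                                                
                                                                                
                          ::                                                    
                          -*+:                                                  
                        -:.-=*+                                                 
             ..         --:: -=.                                                
         ::  ..          .:-::.  :=*-                             
[... 1693 characters left out ...]
                      
                                                                                
                                                                                
                                                                                
                                                                                
                                                                                
                                                                                
                                                                                
                                                                                
[21. 17.]
[42. 26.]
[61. 33.]
```

The guide is unchanged and clear (the orange is the cover corner), and several new disc outlines are in the box. Closing the cover.

Call:
{"method": "arm_command", "body": {"steps": [[0,0,0,-0.004,0.004,0.08,0],[0,0,0,0,0,0.1,0],[0,0,0,0,0,0.1,0],[0,0,0,0,0,0.1,0],[0,0,0,0,0,0.1,0],[0,0,0,0,0,0.1,0],[0,0,0,0,0,0.1,0],[0,0,0,0,0,0.1,0],[0,0,0,0,0,0.1,0],[0,0,0,0,0,0.045,0],[0,0,0,0,0,0,0],[0,0,0,0,0,0,0]]}}

```text
t: 38.48
tcp_pos: [0.4688, -0.0365, 0.0552]
ee_rot: [[-0.17, 0.985, -0.003], [0.985, 0.17, 0.0], [0.001, -0.003, -1.0]]
contact_force: [0.4, 0.7, 0.4]
opening: 0.495
gripper_force: 0.0
```

Call:
{"method": "arm_command", "body": {"grip_force": 15, "steps": [[0,0,0,0,0,0,-1],[0,0,0,0,0,0,-1],[0,0,0,0,0,0,-1],[0,0,0,0,0,0,-1],[0,0,0,0,0,0,-1],[0,0,0,0,0,0,-1],[0,0,0,0,0,0,-1]]}}

```text
t: 39.07
tcp_pos: [0.4707, -0.0366, 0.0567]
ee_rot: [[-0.17, 0.986, 0.003], [0.986, 0.17, 0.0], [-0.0, 0.003, -1.0]]
contact_force: [4.7, 1.4, -2.0]
opening: 0.138
gripper_force: 15.0
```

Call:
{"method": "arm_command", "body": {"steps": [[0,0,0,0,0.01,0,-1],[0,0,0,0,0.02,0,-1],[0,0,0,0,0.03,0,-1],[0,0,0,0,0.03,0,-1],[0,0,0,0,0.03,0,-1],[0,0,0,0,0.03,0,-1],[0,0,0,0,0.02,0,-1],[0,0,0,0,0.015,0,-1],[0,0,0,0,0.01,0,-1],[0,0,0,0,0,0,-1],[0,0,0,0,0,0,-1],[0,0,0,0,0,0,-1]]}}

```text
t: 40.07
tcp_pos: [0.5466, -0.0242, 0.0566]
ee_rot: [[-0.169, 0.986, 0.0], [0.986, 0.169, -0.001], [-0.001, 0.0, -1.0]]
contact_force: [0.8, -5.4, 4.8]
opening: 0.133
gripper_force: 15.0
```

Call:
{"method": "arm_command", "body": {"steps": [[0,0,0,0,0.005,0,-1],[0,0,0,0,0.003,0,-1],[0,0,0,0,0,0,-1],[0,0,0,0,0,0,-1],[0,0,0,0,0,0,-1]]}}

```text
t: 40.48
tcp_pos: [0.5494, -0.0237, 0.0567]
ee_rot: [[-0.169, 0.986, 0.0], [0.986, 0.169, -0.001], [-0.001, 0.0, -1.0]]
contact_force: [1.0, -4.6, 4.3]
opening: 0.141
gripper_force: 15.0
```

Call:
{"method": "arm_command", "body": {"steps": [[0,0,0,0,0.005,0,-1],[0,0,0,0,0.003,0,-1],[0,0,0,0,0,0,-1],[0,0,0,0,0,0,-1],[0,0,0,0,0,0,-1]]}}

```text
t: 40.9
tcp_pos: [0.5526, -0.0232, 0.0566]
ee_rot: [[-0.169, 0.986, 0.0], [0.986, 0.169, -0.001], [-0.001, -0.0, -1.0]]
contact_force: [1.0, -6.0, 6.1]
opening: 0.137
gripper_force: 15.0
```

Call:
{"method": "arm_command", "body": {"steps": [[0,0,0,0,0.005,0,-1],[0,0,0,0,0.003,0,-1],[0,0,0,0,0,0,-1],[0,0,0,0,0,0,-1],[0,0,0,0,0,0,-1]]}}

```text
t: 41.32
tcp_pos: [0.5546, -0.0229, 0.0566]
ee_rot: [[-0.169, 0.986, -0.003], [0.986, 0.169, -0.002], [-0.001, -0.003, -1.0]]
contact_force: [-3.8, -5.8, 7.4]
opening: 0.138
gripper_force: 15.0
```

Call:
{"method": "arm_command", "body": {"steps": [[0,0,0,0,0.005,0,-1],[0,0,0,0,0,0,-1],[0,0,0,0,0,0,-1],[0,0,0,0,0,0,-1]]}}

```text
t: 41.65
tcp_pos: [0.5547, -0.0229, 0.0566]
ee_rot: [[-0.169, 0.986, -0.007], [0.986, 0.169, -0.002], [-0.001, -0.007, -1.0]]
contact_force: [-12.4, -7.1, 11.5]
opening: 0.136
gripper_force: 15.0
```

Stop reached; stop-to-stop travel is 85 mm, so the cover was fully open before and is fully shut now. Easing off, releasing and retreating.

Call:
{"method": "arm_command", "body": {"steps": [[0,0,0,0,-0.005,0,-1],[0,0,0,0,0,0,-1],[0,0,0,0,0,0,-0.6],[0,0,0,0,0,0,-0.3],[0,0,0,0,0,0,0],[0,0,0,0,0,0,0],[0,0,0,0,0,-0.03,0],[0,0,0,0,0,-0.1,0],[0,0,0,0,0,-0.1,0],[0,0,0,0,0,-0.1,0],[0,0,0,0,0,-0.1,0],[0,0,0,0,0,-0.1,0],[0,0,0,0,0,-0.1,0],[0,0,0,0,0,-0.1,0],[0,0,0,0,0,-0.1,0],[0,0,0,0,0,-0.1,0],[0,0,0,0,-0.1,0,0],[0,0,0,0,-0.1,0,0],[0,0,0,0,0,0,0],[0,0,0,0,0,0,0]]}}

```text
t: 43.32
tcp_pos: [0.4759, -0.0354, 0.4302]
ee_rot: [[-0.169, 0.986, 0.002], [0.986, 0.169, -0.0], [-0.001, 0.002, -1.0]]
contact_force: [-0.3, 0.7, 0.2]
opening: 0.499
gripper_force: 0.0
```

Run:
```python
from h import *
im=capture('wrist'); c=calibration('wrist'); d=np.load('w1.npz'); c1={k:d[k] for k in d.files if k!='im'}
# dark grip bar at z .081: centroid in both pictures
def bar(im,c):
    u,v=w2pix(c,(.552,-.022,.081)); u,v=int(u),int(v); h=im[v-22:v+22,u-18:u+18].astype(int)
    m=((h.max(2)<115)&(h[...,0]-h[...,2]>20)).astype(np.uint8); n,_,st,ce=cv2.connectedComponentsWithStats(m); i=1+st[1:,4].argmax()
    p=pix2w(c,ce[i][0]+u-18,ce[i][1]+v-22,.081); return p.round(4),st[i,2:],round(p[0]*.9854+p[1]*.1702,4)
print(bar(im,c),'first',bar(d['im'],c1)); s=get_state(); print(s['t'],s['tcp_pos'],s['contact_force'])
top=capture('top'); print([q[0] for q in corks(top) if 190<q[0][0]<262 and 180<q[0][1]<280])
sc=capture('scene'); o=cv2.resize(cv2.imread('pics/s3.png'),(180,140),interpolation=cv2.INTER_AREA); n=cv2.resize(cv2.resize(sc[130:270,200:380,::-1],None,fx=3,fy=3,interpolation=cv2.INTER_CUBIC),(180,140),interpolation=cv2.INTER_AREA)
df=np.abs(n.astype(int)-o).max(2); print('clip/rail area change',(df[5:45,15:75]>40).sum(),'cup/tin',(df[65:140,0:50]>40).sum(),'box',(df[70:130,65:135]>40).sum())
```

```text
(array([ 0.5517, -0.0206,  0.081 ]), array([ 10,  26, 204], dtype=int32), np.float64(0.5402)) first (array([ 0.5473, -0.0201,  0.081 ]), array([ 10,  26, 205], dtype=int32), np.float64(0.5359))
43.3667 [ 0.4766781  -0.03527506  0.42929406] [ 0.3781716   0.48815587 -0.48281469]
[]
clip/rail area change 33 cup/tin 0 box 68
```

Run:
```python
from h import *
sc=capture('scene')
b=cv2.imread('pics/s3.png')[:,:,::-1]; b=cv2.resize(b,(180,140),interpolation=cv2.INTER_AREA)
for q in (sc[130:270,200:380],b):
    q=q[5:40,25:60].astype(int); m=(q[...,0]-q[...,2]>25); print(m.sum(),np.argwhere(m).mean(0).round(1))
job_done()
```

```text
113 [23.  10.6]
115 [23.  10.6]
the job is handed in; nothing more can be done
```

The job is handed in at about 43 s of robot time: clip astride the rail, all four discs fed through the guide, cover pushed shut to its stop. I never saw four separate discs in the box; image differences showed new disc outlines there and no cork colour.

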